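# Find the high spot of a flywheel on the run-out stand

### The job

A flywheel is clamped a little off-centre on the sliding head of the run-out stand. Take it by the handle, push it up to the dial indicator and keep its rim lightly pressed on the sprung plunger, never driving the plunger to its stop, while you turn it to find the high spot of the rim. Then let the head go back and leave the flywheel with its high spot facing the plunger; leave the other parts on the bench alone.

Things in the scene. Friction and masses are not known exactly. Their poses are not given: they have to be found in the camera images.
- stand: Grey cast run-out stand, fixed to the bench; bed plate 276 x 104 x 18 mm. Origin on the bench below the column that holds the dial indicator, 110 mm from the spindle axis when the head is fully back. Its x axis points along the bed, away from the spindle and towards the dial; y to the left of that, z up. The flywheel turns with the spindle but sits 2 to 3 mm off its axis; its rim is truly round.
- head: Grey carriage that carries the flywheel's vertical spindle. Origin on the spindle axis at bench height, axes as the stand's; it does not turn. It slides on a ball rail along the stand's +x, up to 36 mm towards the plunger, with hardly any friction; a light spring draws it back to its stop (2 N there, 0.04 N more per mm).
- spindle (a joint): Angle of the spindle with clamp plate, handle and flywheel (rad), growing anticlockwise seen from above, free over two turns each way; at 0 or pi the handle's long side lies along the stand's x. It turns with about 0.06 N m and stays where it is left.
- handle_top (a point): Middle of the top (z = 123 mm), on the spindle axis, of the turning handle: an upright steel bar with round ends, 68 mm long, 16 mm thick, z 90 to 123 mm, standing on a short neck on the dark clamp plate (96 mm in diameter, top z = 80 mm, with four bolt heads 9 mm high, 37 mm from the axis). Under the plate is the flywheel, a steel disc 130 mm in diameter, z 48 to 70 mm.
- column_top (a point): Top of the column (18 x 24 mm) at z = 71 mm, through which the stem of the dial indicator is clamped; how far it sticks out differs by up to 8 mm, so the plunger meets the rim after 12 to 26 mm of head travel. The plunger points along the stand's -x at z = 59 mm. Its spring presses with 1.4 N fully out and 0.7 N more for each mm pushed in; its stop comes at 12 mm (9.8 N).
- dial (a point): Middle of the dial's face (z = 70 mm), 39 mm behind the column seen from the spindle, give or take 4 mm as the stem is clamped. White face 52 mm in diameter, facing up; its black needle turns clockwise, seen from above, by 0.45 rad for each mm the plunger is pushed in, from its rest 70 degrees anticlockwise of the stand's x.
- pipe_nipple: Threaded steel pipe nipple standing on end, 34 mm in diameter, 58 mm high; origin in the middle of its underside. Leave it alone.
- coupling: Rusty pipe coupling, 44 mm in diameter, 38 mm high; origin in the middle of its underside. Leave it alone.
- brass_union: Brass union, 28 x 32 x 34 mm; origin in the middle of its underside. Leave it alone.

How it is judged:
On the way:
1. the flywheel is turned while its rim is pressed on the plunger (contact force between plunger_tip and flywheel_rim above 0.8 N and (velocity of joint spindle above 0.08 rad/s or velocity of joint spindle below -0.08 rad/s)), for 0.05 s.
At the end, for the whole second after the job is handed in: The head is back at its stop (within 3 mm) and the flywheel stands still with the high spot of its rim within 16 degrees of facing the plunger (x of flywheel_rim in the frame of head above 0.00240325 m and horizontal distance between column_top and head above 0.107 m and velocity of joint spindle between -0.05 and 0.05 rad/s); the robot touches nothing.
It fails at once if the plunger is driven onto its stop against the rim (more than 11 N between plunger and rim) (contact force between plunger_tip and flywheel_rim above 11 N).
It fails at once if one of the parts lying about is moved more than 20 mm (distance of any of pipe_nipple, coupling, brass_union from where it was at the start of the episode above 0.02 m).
It also fails if it takes over 72 s, if anything falls off the work surface, if the arm or the gripper's body presses on something with over 40 N, if the wrist force passes 120 N, or if a joint passes its speed limit or range.

### The arm

A 6-joint arm with a two-finger parallel gripper is mounted at the origin on the work surface; the furniture and walls round the work are solid. World frame = base frame: x ahead of the robot, y to its left, z up, the work surface at z = 0. Lengths are in m, angles in rad, forces in N, time in s.
With the tool pointing down it reaches from about 0.25 to 0.8 m from the base axis. Payload 3.9 kg.
Tool frame: the origin (TCP) lies at the very end of the fingers, on their centre line; the grasp point (between the pads) lies 19 mm behind it; z points along the fingers, y is the line along which they close (so a half turn about z gives the same grasp; the last joint's range is limited). The gripper opens to 85 mm and grips with 20 to 120 N. Pads are 22 mm wide; open, the fingers measure 114 mm over their backs; the gripper's body (76 mm by 85 mm) begins 54 mm behind the grasp point. The pads swing forward as they close: fully open they stand 13 mm farther back than shut.
Start: joints at [1.195, 0.26, -0.138, 1.173, 0, 1.571], TCP at [0.193, 0.488, 0.231] pointing down, gripper open.
Joint ranges: [-2.78, 2.78], [-0.83, 1.72], [-1.28, 1.37], [-1.9, 2.12], [-1.57, 1.48], [-3.14, 3.14]. Speed limits (rad/s): [2.57, 2.57, 3.14, 3.14, 3.14, 3.14].

### API

Orientations are given as a unit quaternion [x, y, z, w].
In Python, from workcell import status, vision, env, nets gives the robot as it stands.
- The arm moves only by the tool carry_out, never from a script. Its argument "series" is text: rows parted by semicolons, each of 5 numbers parted by spaces: the finger opening in m, from 0 to 0.0854, then the shift along the tool's x, y, z in m, then the turn about the tool's z in rad. A call has 1 to 8 rows; each row shifts and turns the commanded pose from where the row before left it, along the tool's axes as they then stand; what a row does not reach is not made up. A row lasts 1/10 s, in which the tool goes at most 50 mm and 8.59 degrees, less where a joint would pass 70% of its speed; a pose out of reach is approached as far as the arm can. A call is refused whole if a number of a shift passes 0.05 or a number of a turn 0.15, either way. A call with a gripper value outside its range is refused whole. The fingers move at their own pace and stop on an object; "newtons" is the grip in N (left out, the last holds). Time passes only in rows, so rows that do not move let the fingers close. It gives the time, the measured TCP pose, the force, the opening and the grip force at its end, in the units of the state.
- status.get_obs(): the state, without advancing time (a new reading comes with each control period).
- vision.read_camera(name): name is "side" or "top" or "wrist"; returns (picture, depth): 384x512x3 uint8, red, green, blue; 384x512 float32, m along the optical axis (not along the pixel's ray), 0 where there is no reading.
- vision.camera_params(name): a dict with "fx", "fy", "cx", "cy" (pixels), "xyz" and "orientation" of the camera in the world. Camera axes: x right, y down, z forward; pixel columns grow to the right and rows downward; lengths in m; the calibration is good to about 2 mm. A picture is of the moment at which its call begins: read the wrist's pose just before it. camera_params takes no time and is no camera call; for the wrist camera it gives the pose at the moment of the call.
- env.sign_off(): hands the job in; it is judged then, once.
Trained networks look in the newest picture that a camera, given by its name, has taken for a name from the list of things; names that differ only in an ending like _2 or _b are one class to them, and where a whole thing is asked for, a point or a joint stands for the part that bears it (a point fixed in the world has none). Each returns a list of dicts, best first, with "p" (0 to 1); they miss things now and then, are a little off and sometimes report something else, mostly with a low value. They report only what shows in the picture. A call takes as long as a camera call.
- nets.look_for(camera, name): "location" ([x, y, z] in m, in the coordinates of the camera as it stood for that picture, good to about 4 mm: the middle of the surface that is visible of it).
The state is a dict: "t": time; "q": joint angles; "joint_vel": joint speeds; "joint_efforts": joint torques, N m; "tcp_pos": TCP position; "tcp_rot": TCP orientation; "force": force on the tool from outside, world axes, zero at the start; "moment": the same for the moment, N m; "gripper_width": opening from 0.0 (shut) to 1.0 (fully open); "grip_force": force on a finger pad.
Only numpy, scipy, OpenCV 4.12 (cv2) and the standard library are available. Lean on these libraries where they do the work, as an engineer would, in place of code of your own. Each camera call takes 0.05 s, during which the arm holds its last target. There are 200 camera calls.

## Working session

There is one attempt and no reset: what is moved stays moved. The work goes in short steps, Python scripts to look and compute and a tool call to move; the robot and the scene stay as the last step left them, time stands still between calls to the robot, and variables do not carry over. Pictures are saved under pics/ and viewed, at most 10 in all, crops included, and the job is handed in when it is done.

Besides the shell and the picture viewer there is one more tool, called after "Emit:" as name(argument=value, ...), one argument or row to a line, values as JSON. carry_out: Moves the arm, as the interface text tells. Its arguments: {"type":"object","properties":{"series":{"type":"string"},"newtons":{"type":"number"}},"required":["series"]}

```bash
mkdir -p pics; cat > h.py <<'E'
import numpy as np,cv2
from scipy.spatial.transform import Rotation as R
from workcell import status,vision,env,nets
def world(cam,p,P=None):
    P=P or vision.camera_params(cam)
    return R.from_quat(P['orientation']).apply(p)+np.array(P['xyz'])
def pix(cam,w,P=None):
    P=P or vision.camera_params(cam)
    c=R.from_quat(P['orientation']).inv().apply(np.array(w)-np.array(P['xyz']))
    return c[0]/c[2]*P['fx']+P['cx'],c[1]/c[2]*P['fy']+P['cy']
def cloud(cam,d,P=None):
    P=P or vision.camera_params(cam)
    v,u=np.mgrid[:384,:512]
    c=np.stack([(u-P['cx'])/P['fx']*d,(v-P['cy'])/P['fy']*d,d],-1)
    return (R.from_quat(P['orientation']).apply(c.reshape(-1,3))+np.array(P['xyz'])).reshape(384,512,3)
E
python3 - <<'E'
from h import *
np.set_printoptions(precision=4,suppress=True)
o=status.get_obs();print(o['t'],o['tcp_pos'],o['tcp_rot'],o['gripper_width'])
a,d=vision.read_camera('top');b,_=vision.read_camera('side')
for n in ['handle_top','column_top','dial','head','stand','pipe_nipple','coupling','brass_union']:
    for r in nets.look_for('top',n)[:2]: 
        w=world('top',np.array(r['location'])); print(n,round(r['p'],2),w,np.round(pix('top',w)))
cv2.imwrite('pics/top.png',a[:,:,::-1]);cv2.imwrite('pics/side.png',b[:,:,::-1])
print(vision.camera_params('top'));print(status.get_obs()['t'])
E
```

```text
0.0 [0.1924 0.4877 0.2305] [ 0.1868  0.9824 -0.0009 -0.0002] 1.0006885985032685
handle_top 0.67 [0.41   0.27   0.0814] [257. 240.]
column_top 0.81 [0.4511 0.2726 0.0698] [256. 220.]
dial 0.71 [0.4481 0.2704 0.0732] [257. 222.]
head 0.76 [0.4106 0.2707 0.0782] [257. 239.]
stand 0.72 [0.4497 0.2712 0.0723] [257. 221.]
pipe_nipple 0.46 [0.4112 0.0975 0.0523] [337. 241.]
coupling 0.68 [0.4513 0.4142 0.0401] [192. 219.]
coupling 0.46 [0.4112 0.2693 0.0792] [258. 239.]
brass_union 0.55 [0.4173 0.1658 0.0331] [304. 238.]
{'fx': 416.0932619029686, 'fy': 416.0932619029686, 'cx': 256.3776547140468, 'cy': 206.0104969380115, 'xyz': array([0.4031, 0.2788, 0.952 ]), 'orientation': array([ 0.7146, -0.6981,  0.0339, -0.0288])}
0.5
```

View pics/top.png

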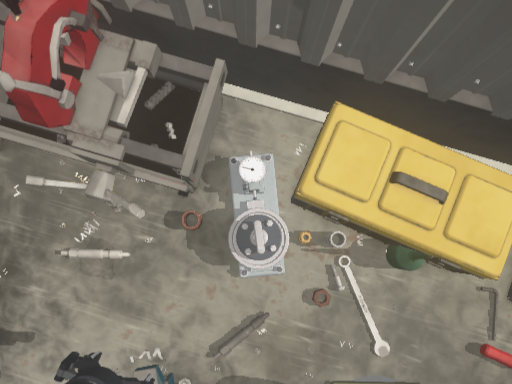

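View pics/side.png

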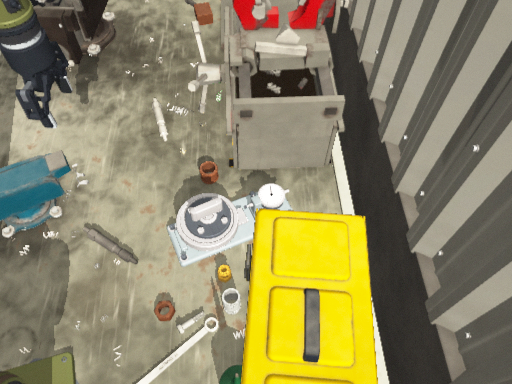

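The top picture shows the stand upright at the middle: handle at about (260,237), column (255,200), dial (251,169). The three loose parts are at about (192,219), (305,238) and (338,240).

```bash
cat >> h.py <<'E'
def ext(P):
    m=P.mean(0);U,S,V=np.linalg.svd(P-m,full_matrices=False);return m,np.arctan2(V[0,1],V[0,0])
E
python3 - <<'E'
from h import *
np.set_printoptions(precision=4,suppress=True)
a,d=vision.read_camera('top');C=cloud('top',d)
near=np.hypot(C[...,0]-.41,C[...,1]-.27)<.06
h=C[near&(C[...,2]>.108)];print(len(h),h.mean(0),h.min(0),h.max(0),ext(h[:,:2]))
p=pix('top',[.57,.28,.07]);print(p)
# bed plate: z 12..24mm
b=(np.abs(C[...,2]-.018)<.005)&(np.abs(C[...,1]-.275)<.08)&(np.abs(C[...,0]-.45)<.2)
n=cv2.minAreaRect(C[b][:,:2].astype(np.float32)*1000);print(b.sum(),n)
dl=(np.abs(C[...,2]-.068)<.008)&(np.abs(C[...,1]-.28)<.05)&(C[...,0]>.49)&(C[...,0]<.65)
print(dl.sum(),cv2.minEnclosingCircle(C[dl][:,:2].astype(np.float32)*1000))
o=status.get_obs();r=R.from_quat(o['tcp_rot']).as_matrix();print(r,o['q'])
P=vision.camera_params('wrist');print(P, r.T@(np.array(P['xyz'])-o['tcp_pos']))
c=cv2.resize(a[140:285,205:315],None,fx=5,fy=4,interpolation=3)
c=cv2.resize(a[140:285,205:315],None,fx=4,fy=4,interpolation=3);cv2.imwrite('pics/top2.png',c[:,:,::-1])
E
```

```text
1058 [0.406  0.276  0.7492] [0.3816 0.2564 0.1129] [0.4471 0.2788 0.952 ] (array([0.406, 0.276]), np.float64(-0.16510005458916066))
(np.float64(254.25923405410168), np.float64(164.923523570839))
1863 ((468.24871826171875, 258.8229675292969), (275.7563781738281, 133.2924346923828), 6.842498302459717)
741 ((547.255126953125, 284.3414001464844), 52.43672561645508)
[[-0.9302  0.367  -0.    ]
 [ 0.367   0.9302  0.    ]
 [ 0.      0.     -1.    ]] [ 1.195   0.26   -0.1381  1.1727  0.      1.5708]
{'fx': 271.1153955057414, 'fy': 271.1153955057414, 'cx': 261.017208196617, 'cy': 190.80314967823855, 'xyz': array([0.1159, 0.5181, 0.3744]), 'orientation': array([0.8161, 0.5548, 0.0909, 0.1337])} [ 0.0824 -0.0005 -0.1431]
```

View pics/top2.png

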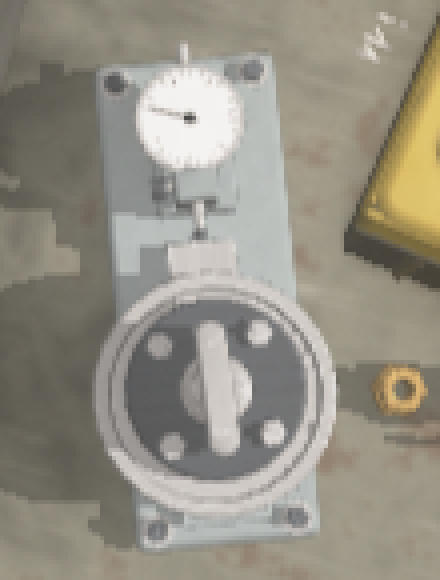

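The crop shows the needle clearly, pointing left and slightly up from (190,118). The handle runs from (208,325) to (226,445), almost along the bed. I drop the zero depths and compute the approach.

```bash
python3 - <<'E'
from h import *
np.set_printoptions(precision=4,suppress=True)
a,d=vision.read_camera('top');C=cloud('top',d)
C[d==0]=0
near=np.hypot(C[...,0]-.41,C[...,1]-.27)<.06
h=C[near&(C[...,2]>.108)];print(len(h),h.mean(0),h[:,2].max(),np.degrees(ext(h[:,:2])[1]))
print(cv2.minAreaRect(h[:,:2].astype(np.float32)*1000))
rim=C[(np.hypot(C[...,0]-.41,C[...,1]-.27)<.08)&(abs(C[...,2]-.07)<.005)];print('rim',cv2.minEnclosingCircle(rim[:,:2].astype(np.float32)*1000))
dl=(np.abs(C[...,2]-.068)<.008)&(np.abs(C[...,1]-.28)<.05)&(C[...,0]>.515)&(C[...,0]<.60)
dc=C[dl][:,:2].mean(0);print('dial',dc,cv2.minEnclosingCircle(C[dl][:,:2].astype(np.float32)*1000))
print('stand dir',np.degrees(np.arctan2(*(dc-h[:,:2].mean(0))[::-1])))
o=status.get_obs();r=R.from_quat(o['tcp_rot']).as_matrix();print('delta tool',r.T@(np.r_[h[:,:2].mean(0),.2]-o['tcp_pos']))
E
```

```text
260 [0.4149 0.2673 0.1235] 0.12822999779941135 -170.75653011257356
((414.5132141113281, 267.2511901855469), (66.45869445800781, 15.981110572814941), 8.943737983703613)
rim ((412.4294738769531, 267.7112731933594), 64.74578857421875)
dial [0.5543 0.2847] ((556.4557495117188, 287.7680969238281), 43.751651763916016)
stand dir 7.107227118047275
delta tool [-0.2878 -0.124   0.0313]
```

Emit:
carry_out(
  series="0.085 0 0 0 0.1",
)

```text
t: 0.7
tcp_pos: [0.1927, 0.4884, 0.2313]
tcp_rot: [0.237, 0.972, 0.0, 0.0]
force: [0.1, 0.4, -0.9]
gripper_width: 0.993
grip_force: 0.0
```

```bash
python3 -c "
from h import *
o=status.get_obs();print(o['q'],o['t'],R.from_quat(o['tcp_rot']).as_matrix())"
```

```text
[ 1.19500222e+00  2.59950063e-01 -1.38069777e-01  1.17270646e+00
 -1.19227573e-06  1.67330749e+00] 0.7 [[-8.87776238e-01  4.60275299e-01  2.68112861e-05]
 [ 4.60275300e-01  8.87776235e-01  6.47065135e-05]
 [ 5.98038719e-06  6.97854779e-05 -9.99999998e-01]]
```

Emit:
carry_out(
  series="0.085 -0.0373 -0.0118 0.004 0; 0.085 -0.0373 -0.0118 0.004 0; 0.085 -0.0373 -0.0118 0.004 0; 0.085 -0.0373 -0.0118 0.004 0; 0.085 -0.0373 -0.0118 0.004 0; 0.085 -0.0373 -0.0118 0.004 0; 0.085 -0.0373 -0.0118 0.004 0; 0.085 -0.0373 -0.0118 0.003 0",
)

```text
t: 1.5
tcp_pos: [0.4157, 0.2665, 0.2003]
tcp_rot: [0.236, 0.972, 0.0, 0.0]
force: [-0.2, 0.1, 0.1]
gripper_width: 0.997
grip_force: 0.0
```

Emit:
carry_out(
  series="0.085 0 0 0 -0.127; 0.085 0 0 0 -0.127; 0.085 0 0 0 -0.127; 0.085 0 0 0 -0.127; 0.085 0 0 0 -0.127; 0.085 0 0 0 0",
)

```text
t: 2.1
tcp_pos: [0.4147, 0.2677, 0.2004]
tcp_rot: [-0.079, 0.997, 0.0, 0.0]
force: [-0.0, -0.2, -0.7]
gripper_width: 0.998
grip_force: 0.0
```

```bash
cat >> h.py <<'E'
def handle(save=None):
    P=vision.camera_params('wrist');o=status.get_obs();a,d=vision.read_camera('wrist')
    C=cloud('wrist',d,P);C[d==0]=0
    k=(np.hypot(C[...,0]-.4145,C[...,1]-.267)<.045)&(abs(C[...,2]-.123)<.006)
    h=C[k].astype(np.float32)
    print('n',len(h),'z',np.median(h[:,2]),cv2.minAreaRect(h[:,:2]*1000),h[:,:2].mean(0),np.degrees(ext(h[:,:2])[1]))
    r=R.from_quat(o['tcp_rot']).as_matrix();print(o['t'],o['tcp_pos'],np.degrees(np.arctan2(r[1,0],r[0,0])),o['q'],o['force'])
    if save: cv2.imwrite(save,a[:,:,::-1])
    return C,a
E
python3 - <<'E'
from h import *
np.set_printoptions(precision=4,suppress=True)
C,a=handle('pics/w1.png')
E
```

```text
n 1265 z 0.12312739 ((413.8031921386719, 267.8938903808594), (66.67184448242188, 15.467450141906738), 8.458436012268066) [0.4119 0.2674] 8.785858
2.1 [0.4147 0.2677 0.2004] -170.89679897480647 [ 0.5733  0.2226 -0.2718  1.0763 -0.      0.4144] [-0.0298 -0.2329 -0.6876]
```

View pics/w1.png

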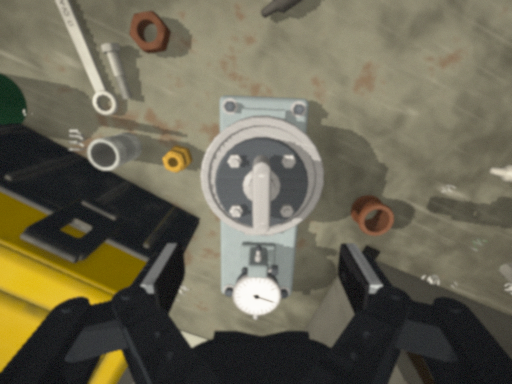

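The wrist picture shows the handle at about (262,197), centred between the fingers and parallel to the pads, with the dial below it at (257,296). I go down and grip.

Emit:
carry_out(
  series="0.085 0 0 0.03 0; 0.085 0 0 0.03 0; 0.085 0 0 0.025 0; 0.06 0.0007 0 0.0185 0; 0.04 0 0 0 0; 0.03 0 0 0 0; 0.025 0 0 0 0; 0.022 0 0 0 0",
  newtons=30,
)

```text
t: 2.95
tcp_pos: [0.415, 0.2683, 0.0981]
tcp_rot: [-0.079, 0.997, 0.001, 0.001]
force: [-1.0, -0.1, -0.1]
gripper_width: 0.251
grip_force: 0.0
```

Emit:
carry_out(
  series="0.01 0 0 0 0; 0.01 0 0 0 0; 0.01 0 0 0 0; 0.01 0 0 0 0",
  newtons=30,
)

```text
t: 3.35
tcp_pos: [0.415, 0.2679, 0.0981]
tcp_rot: [-0.079, 0.997, 0.0, 0.001]
force: [0.0, -1.6, 6.7]
gripper_width: 0.182
grip_force: 31.8
```

Emit:
carry_out(
  series="0.01 -0.005 0 0 0; 0.01 -0.004 -0.0005 0 0; 0.01 0 0 0 0",
)

```text
t: 3.65
tcp_pos: [0.4238, 0.269, 0.098]
tcp_rot: [-0.079, 0.997, 0.0, 0.001]
force: [-2.0, -0.4, 8.1]
gripper_width: 0.179
grip_force: 31.9
```

```bash
cat >> h.py <<'E'
S=8 # px per mm; rectified: up = world +x, left = world +y, 80x80mm around D
D=np.array([.552,.2855])
def rect(cam,a,P):
    q=[(D[0]+i*.03,D[1]+j*.03) for i,j in((1,1),(1,-1),(-1,-1),(-1,1))]
    src=np.float32([pix(cam,[x,y,.070],P) for x,y in q])
    dst=np.float32([[0,0],[239,0],[239,239],[0,239]])
    return cv2.warpPerspective(a,cv2.getPerspectiveTransform(src,dst),(240,240),flags=cv2.INTER_CUBIC)
E
python3 - <<'E'
from h import *
o=status.get_obs();print(o['tcp_pos'],o['force'])
im=[]
for c in ['top','side','wrist']:
    P=vision.camera_params(c);a,_=vision.read_camera(c);im+=[rect(c,a,P)]
    if c!='top': full=a if c=='wrist' else cv2.resize(a,None,fx=1,fy=1)
    if c=='side': sd=a
row=np.hstack(im)
cv2.imwrite('pics/d1.png',np.vstack([row,cv2.resize(np.hstack([sd,full]),(720,270))])[:,:,::-1])
E
```

```text
[0.42378167 0.26896225 0.09802877] [-1.97604092 -0.4115333   8.12982162]
```

View pics/d1.png

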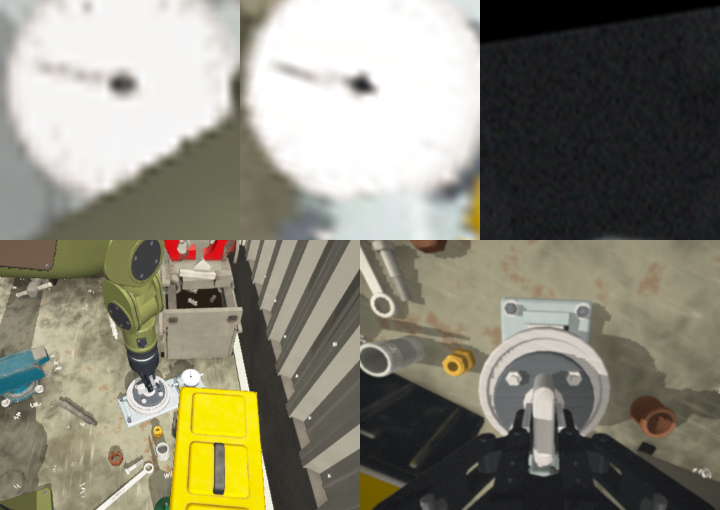

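Side view reads well: the hub sits at about (122,85) in the rectified tile, with the needle pointing left at rest. The top tile is partly hidden by the arm.

```bash
cat >> h.py <<'E'
D=np.array([.5605,.285])
def needle(save=None):
    o=status.get_obs();P=vision.camera_params('side');a,_=vision.read_camera('side')
    g=rect('side',a,P);f=cv2.cvtColor(g,cv2.COLOR_RGB2GRAY).astype(np.float32)
    m=cv2.GaussianBlur(255-f,(0,0),5)[90:150,90:150];i=np.unravel_index(m.argmax(),m.shape);hub=np.array([i[1]+90,i[0]+90.])
    th=np.radians(np.arange(0,360,1));r=np.arange(24,68)
    X=(hub[0]-np.outer(np.sin(th),r)).astype(np.float32);Y=(hub[1]-np.outer(np.cos(th),r)).astype(np.float32)
    pr=(255-cv2.remap(f,X,Y,cv2.INTER_LINEAR)).mean(1);k=pr.argmax()
    w=np.arange(k-8,k+9);v=pr[w%360]-np.median(pr);v=np.clip(v,0,None);ang=(w*v).sum()/v.sum()
    R_=R.from_quat(o['tcp_rot']).as_matrix();psi=np.degrees(np.arctan2(R_[1,0],R_[0,0]))
    if save: cv2.imwrite(save,g[:,:,::-1])
    n=np.array(o['tcp_pos']);s=np.radians(7.1)
    along=((n[0]-.4142)*np.cos(s)+(n[1]-.2677)*np.sin(s))*1e3;lat=(-(n[0]-.4142)*np.sin(s)+(n[1]-.2677)*np.cos(s))*1e3
    comp=((75.5-ang+20)%360-20)*np.pi/180/.45
    print(f"t {o['t']:.2f} hub {hub} peak {pr.max()-np.median(pr):.0f} ang {ang:.1f} comp {comp:.2f} along {along:.2f} lat {lat:.2f} psi {psi%360:.1f} q6 {np.degrees(o['q'][5]):.0f} F {np.round(o['force'],1)} M {np.round(o['moment'],2)}")
E
python3 -c "
from h import *
needle()"
```

```text
t 3.80 hub [119. 118.] peak 43 ang 80.3 comp -0.18 along 9.11 lat 0.09 psi 189.1 q6 23 F [-1.8 -0.7  7.6] M [-0.22  0.36 -0.05]
```

Emit:
carry_out(
  series="0.01 -0.003 0 0 0; 0.01 -0.002 0 0 0; 0.01 0 0 0 0",
)

```text
t: 4.15
tcp_pos: [0.4283, 0.2695, 0.098]
tcp_rot: [-0.079, 0.997, 0.0, 0.001]
force: [-2.4, -1.7, 8.0]
gripper_width: 0.178
grip_force: 32.0
```

```bash
python3 -c "
from h import *
needle()"
```

```text
t 4.15 hub [119. 118.] peak 43 ang 80.2 comp -0.18 along 14.20 lat 0.07 psi 189.1 q6 23 F [-2.4 -1.7  8. ] M [-0.37  0.38 -0.07]
```

Emit:
carry_out(
  series="0.01 -0.002 0 0 0; 0.01 -0.002 0 0 0; 0.01 0 0 0 0",
)

```text
t: 4.5
tcp_pos: [0.4321, 0.27, 0.098]
tcp_rot: [-0.079, 0.997, 0.0, 0.0]
force: [-2.7, -2.0, 8.2]
gripper_width: 0.176
grip_force: 32.0
```

```bash
python3 -c "
from h import *
needle()"
```

```text
t 4.50 hub [119. 118.] peak 43 ang 80.2 comp -0.18 along 18.07 lat 0.07 psi 189.1 q6 23 F [-2.7 -2.   8.2] M [-0.36  0.48 -0.06]
```

Emit:
carry_out(
  series="0.01 -0.002 0 0 0; 0.01 -0.002 0 0 0; 0.01 0 0 0 0",
)

```text
t: 4.85
tcp_pos: [0.435, 0.2703, 0.098]
tcp_rot: [-0.079, 0.997, 0.0, -0.0]
force: [-4.7, -2.1, 10.8]
gripper_width: 0.184
grip_force: 32.4
```

```bash
python3 -c "
from h import *
needle()"
```

```text
t 4.85 hub [118. 117.] peak 47 ang 38.9 comp 1.42 along 20.99 lat 0.05 psi 189.1 q6 23 F [-4.7 -2.1 10.8] M [-0.4   0.82 -0.  ]
```

Emit:
carry_out(
  series="0.01 -0.0015 0 0 0; 0.01 -0.0015 0 0 0; 0.01 0 0 0 0",
)

```text
t: 5.2
tcp_pos: [0.4372, 0.2706, 0.098]
tcp_rot: [-0.079, 0.997, -0.0, -0.001]
force: [-7.3, -2.3, 12.3]
gripper_width: 0.185
grip_force: 32.5
```

```bash
python3 -c "
from h import *
needle()"
```

```text
t 5.20 hub [118. 120.] peak 34 ang 342.8 comp 3.60 along 23.20 lat 0.04 psi 189.1 q6 23 F [-7.3 -2.3 12.3] M [-0.52  0.98 -0.07]
```

Emit:
carry_out(
  series="0.01 0 0 0 -0.12; 0.01 0 0 0 -0.12; 0.01 0 0 0 -0.12; 0.01 0 0 0 0",
)

```text
t: 5.65
tcp_pos: [0.4371, 0.2706, 0.098]
tcp_rot: [-0.258, 0.966, 0.0, -0.001]
force: [-6.0, -2.5, 11.8]
gripper_width: 0.18
grip_force: 32.5
```

```bash
python3 -c "
from h import *
needle()"
```

```text
t 5.65 hub [118. 119.] peak 31 ang 353.2 comp 3.19 along 23.03 lat 0.02 psi 209.9 q6 2 F [-6.  -2.5 11.8] M [-0.46  0.99  0.18]
```

Emit:
carry_out(
  series="0.01 0 0 0 -0.14; 0.01 0 0 0 -0.14; 0.01 0 0 0 -0.14; 0.01 0 0 0 0",
)

```text
t: 6.1
tcp_pos: [0.437, 0.2705, 0.098]
tcp_rot: [-0.454, 0.891, 0.0, -0.001]
force: [-6.7, -3.3, 11.4]
gripper_width: 0.181
grip_force: 32.6
```

```bash
python3 -c "
from h import *
needle()"
```

```text
t 6.10 hub [118. 119.] peak 28 ang 344.1 comp 3.55 along 22.95 lat -0.06 psi 234.0 q6 -22 F [-6.7 -3.3 11.4] M [-0.52  1.07  0.13]
```

Emit:
carry_out(
  series="0.01 0 0 0 -0.14; 0.01 0 0 0 -0.14; 0.01 0 0 0 -0.14; 0.01 0 0 0 0",
)

```text
t: 6.55
tcp_pos: [0.4368, 0.2704, 0.098]
tcp_rot: [-0.63, 0.777, 0.001, -0.001]
force: [-6.2, -3.6, 13.1]
gripper_width: 0.179
grip_force: 32.6
```

```bash
python3 -c "
from h import *
needle()"
```

```text
t 6.55 hub [118. 119.] peak 26 ang 336.4 comp 3.85 along 22.79 lat -0.07 psi 258.0 q6 -46 F [-6.2 -3.6 13.1] M [-0.5   1.16  0.18]
```

Emit:
carry_out(
  series="0.01 0 0 0 -0.14; 0.01 0 0 0 -0.14; 0.01 0 0 0 -0.14; 0.01 0 0 0 0",
)

```text
t: 7.0
tcp_pos: [0.4366, 0.2704, 0.098]
tcp_rot: [0.778, -0.629, -0.001, 0.001]
force: [-7.1, -3.5, 13.1]
gripper_width: 0.182
grip_force: 32.7
```

```bash
python3 -c "
from h import *
needle()"
```

```text
t 7.00 hub [118. 118.] peak 39 ang 318.9 comp 4.52 along 22.57 lat -0.07 psi 282.1 q6 -70 F [-7.1 -3.5 13.1] M [-0.54  1.26  0.13]
```

Emit:
carry_out(
  series="0.01 0 0 0 -0.14; 0.01 0 0 0 -0.14; 0.01 0 0 0 -0.14; 0.01 0 0 0 0",
)

```text
t: 7.45
tcp_pos: [0.4363, 0.2704, 0.098]
tcp_rot: [0.892, -0.453, -0.002, 0.001]
force: [-7.4, -3.5, 13.7]
gripper_width: 0.185
grip_force: 32.8
```

```bash
python3 -c "
from h import *
needle()"
```

```text
t 7.45 hub [119. 118.] peak 46 ang 299.1 comp 5.29 along 22.31 lat -0.05 psi 306.2 q6 -94 F [-7.4 -3.5 13.7] M [-0.48  1.4   0.22]
```

Emit:
carry_out(
  series="0.01 0 0 0 -0.14; 0.01 0 0 0 -0.14; 0.01 0 0 0 -0.14; 0.01 0 0 0 0",
)

```text
t: 7.9
tcp_pos: [0.4361, 0.2704, 0.098]
tcp_rot: [0.966, -0.257, -0.002, 0.001]
force: [-8.6, -3.8, 13.2]
gripper_width: 0.181
grip_force: 32.8
```

```bash
python3 -c "
from h import *
needle()"
```

```text
t 7.90 hub [121. 118.] peak 55 ang 281.9 comp 5.96 along 22.12 lat -0.02 psi 330.2 q6 -119 F [-8.6 -3.8 13.2] M [-0.49  1.47  0.26]
```

Emit:
carry_out(
  series="0.01 0 0 0 -0.14; 0.01 0 0 0 -0.14; 0.01 0 0 0 -0.14; 0.01 0 0 0 0",
)

```text
t: 8.35
tcp_pos: [0.4359, 0.2704, 0.098]
tcp_rot: [0.999, -0.05, -0.002, 0.0]
force: [-8.2, -2.4, 15.0]
gripper_width: 0.178
grip_force: 32.9
```

```bash
python3 -c "
from h import *
needle('pics/n1.png')"
```

```text
t 8.35 hub [119. 118.] peak 51 ang 266.9 comp 6.54 along 21.92 lat 0.02 psi 354.3 q6 -143 F [-8.2 -2.4 15. ] M [-0.51  1.57  0.16]
```

View pics/n1.png

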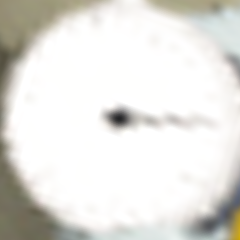

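```bash
cat > fit.py <<'E'
import numpy as np
d=np.array([[189.1,3.60,23.20,.04],[209.9,3.19,23.03,.02],[234,3.55,22.95,-.06],[258,3.85,22.79,-.07],[282.1,4.52,22.57,-.07],[306.2,5.29,22.31,-.05],[330.2,5.96,22.12,-.02],[354.3,6.54,21.92,.02]])
th=np.radians(d[:,0]-7.1);o=np.ones(len(th))
A=np.c_[o,np.cos(th),np.sin(th)]
for y in (d[:,1]-d[:,2],d[:,3]):
    p,*_=np.linalg.lstsq(A,y,rcond=None);print(p,np.hypot(*p[1:]),'max at psi',(np.degrees(np.arctan2(p[2],p[1]))+7.1)%360,np.round(y-A@p,2))
E
python3 fit.py
```

```text
[-17.3779806    2.21453924   0.85064829] 2.3722956341617705 max at psi 28.11276941541903 [ 0.02 -0.09  0.11 -0.03 -0.02  0.02 -0.04  0.03]
[0.05082349 0.0021597  0.12429953] 0.12431829580975214 max at psi 96.10458607325955 [-0.    0.02 -0.02 -0.    0.    0.01  0.   -0.01]
```

Emit:
carry_out(
  series="0.01 0 0 0 -0.14; 0.01 0 0 0 -0.14; 0.01 0 0 0 -0.14; 0.01 0 0 0 0",
)

```text
t: 8.8
tcp_pos: [0.4359, 0.2705, 0.098]
tcp_rot: [0.987, 0.16, -0.002, -0.0]
force: [-8.4, -1.4, 14.5]
gripper_width: 0.183
grip_force: 32.9
```

```bash
python3 -c "
from h import *
needle()"
```

```text
t 8.80 hub [118. 118.] peak 50 ang 260.4 comp 6.79 along 21.92 lat 0.05 psi 18.4 q6 -167 F [-8.4 -1.4 14.5] M [-0.56  1.57  0.23]
```

The fit puts the high spot facing the plunger at ψ≈27°, eccentricity about 2.4 mm and residuals of 0.1 mm or less. Next I turn to ψ≈25–26°, keeping the last joint clear of its limit, then take the head back and release.

Emit:
carry_out(
  series="0.01 0 0 0 -0.12; 0.01 0 0 0 0",
)

```text
t: 9.05
tcp_pos: [0.4359, 0.2705, 0.098]
tcp_rot: [0.976, 0.218, -0.002, -0.0]
force: [-9.0, -2.4, 13.8]
gripper_width: 0.179
grip_force: 32.9
```

```bash
python3 -c "
from h import *
needle()"
```

```text
t 9.05 hub [118. 118.] peak 51 ang 260.4 comp 6.79 along 21.90 lat 0.06 psi 25.2 q6 -173 F [-9.  -2.4 13.8] M [-0.57  1.54  0.2 ]
```

Emit:
carry_out(
  series="0.01 -0.0038 -0.00125 0 0; 0.01 -0.0038 -0.00125 0 0; 0.01 -0.0038 -0.00125 0 0; 0.01 -0.0038 -0.00125 0 0; 0.01 -0.0038 -0.00125 0 0; 0.01 -0.0034 -0.0011 0 0; 0.01 0 0 0 0; 0.01 0 0 0 0",
)

```text
t: 9.9
tcp_pos: [0.4153, 0.268, 0.098]
tcp_rot: [0.976, 0.217, 0.0, 0.0]
force: [-0.9, -1.6, 8.3]
gripper_width: 0.18
grip_force: 32.1
```

```bash
python3 -c "
from h import *
needle()"
```

```text
t 9.90 hub [119. 118.] peak 44 ang 80.2 comp -0.18 along 1.10 lat 0.15 psi 25.1 q6 -172 F [-0.9 -1.6  8.3] M [-0.54  0.53  0.07]
```

Emit:
carry_out(
  series="0.025 0 0 0 0; 0.03 0 0 0 0; 0.05 0 0 0 0; 0.085 0 0 0 0; 0.085 0 0 0 0; 0.085 0 0 0 0; 0.085 0 0 0 0",
)

```text
t: 10.65
tcp_pos: [0.4154, 0.2683, 0.0968]
tcp_rot: [0.976, 0.217, -0.0, 0.0]
force: [-0.3, 0.5, 0.4]
gripper_width: 0.994
grip_force: 0.0
```

Emit:
carry_out(
  series="0.085 0 0 -0.02 0; 0.085 0 0 -0.03 0; 0.085 0 0 -0.03 0; 0.085 0 0 -0.03 0; 0.085 0 0 -0.02 0; 0.085 0 0 0 0",
)

```text
t: 11.25
tcp_pos: [0.4172, 0.2695, 0.2298]
tcp_rot: [0.976, 0.217, 0.003, -0.001]
force: [0.5, -0.3, -0.3]
gripper_width: 0.994
grip_force: 0.0
```

```bash
python3 - <<'E'
from h import *
C,a=handle('pics/w2.png')
E
```

```text
n 1026 z 0.12313384 ((415.5939025878906, 267.6810607910156), (66.86143493652344, 15.83022689819336), 25.651771545410156) [0.4172743  0.26825726] -154.64575
11.25 [0.41717112 0.26946046 0.22983837] 25.072973488175997 [ 5.73500004e-01  2.07468805e-01 -2.12781085e-01  1.14422327e+00
  5.97237839e-06 -3.00570127e+00] [ 0.46925362 -0.28997835 -0.28057635]
```

View pics/w2.png

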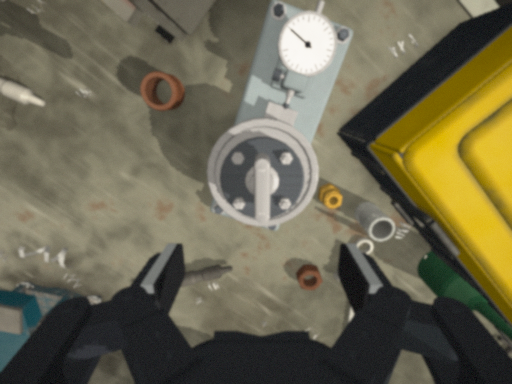

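The picture shows the handle free at about (262,190), still at ψ≈25°. The head is back, the needle is at rest and the three loose parts look undisturbed.

```bash
python3 -c "
from h import *
print(env.sign_off())"
```

```text
the job is handed in; nothing more can be done
None
```

The job is handed in: the flywheel is left with its high spot within about 2° of facing the plunger by my fit, the head is back at its stop, the arm is clear, and the other parts were not touched; no verdict was returned.

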